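# Set the carriage of a harness length gauge

## Robot

A 6-joint arm with a two-finger parallel gripper is mounted at the origin on the work surface. World frame = base frame: x ahead of the robot, y to its left, z up, the work surface at z = 0. Lengths are in m, angles in rad, forces in N, time in s.
With the tool pointing down it reaches from about 0.375 to 0.975 m from the base axis. Payload 3.8 kg.
Tool frame: the origin (TCP) lies on the centre line of the jaws, within the pads' length; the fingertips stand 11 mm ahead of it and the grasp point (between the pads) lies 8 mm behind it; z points along the fingers, y is the line along which they close (so a half turn about z gives the same grasp; the last joint's range is limited). The gripper opens to 85 mm and grips with 20 to 120 N. Pads are 22 mm wide; open, the fingers measure 114 mm over their backs; the gripper's body (76 mm by 85 mm) begins 54 mm behind the grasp point. The pads swing forward as they close: fully open they stand 13 mm farther back than shut.
Start: joints at [-1.371, 0.264, 1.604, -0, 1.274, -0.037], TCP at [0.158, -0.656, 0.205] pointing down, gripper open.
Joint ranges: [-2.63, 2.63], [-0.94, 2.18], [0.31, 2.57], [-1.31, 4.45], [0, 2.66], [-2.55, 2.55]. Speed limits (rad/s): [2.57, 2.57, 3.14, 3.14, 3.14, 3.14].

## Interface

Orientations are given as a rotation vector (axis times angle).
In Python, from rig import manip, optics, nets gives the robot as it stands. The module is installed in compiled form; this text tells all that it offers.
- The arm moves only by the tool send_rows, never from a script. Its argument "plan" is a list of rows, each a list of 5 numbers: the finger opening in cm, from 0 to 8.54, then the shift along the world's x, y, z in cm, then the turn about the world's z in rad. In form: [[grip, x, y, z, yaw], ...]. A call has 1 to 20 rows; each row shifts and turns the commanded pose from where the row before left it; what a row does not reach is not made up. A row lasts 1/10 s, in which the tool goes at most 50 mm and 8.59 degrees, less where a joint would pass 70% of its speed; a pose out of reach is approached as far as the arm can. A call with a gripper value outside its range is refused whole. The fingers move at their own pace and stop on an object; "squeeze" is the grip in N (left out, the last holds). Time passes only in rows, so rows that do not move let the fingers close. It gives the time, the measured TCP pose, the force and the opening at its end, in the units of the state.
- manip.observe(): the state, without advancing time (a new reading comes with each control period).
- optics.grab_frame(name): name is "scene" or "top"; returns the picture (400x640x3 uint8, red, green, blue); there is no depth.
- optics.get_calibration(name): a dict with "camera_matrix" (3x3 intrinsics, pixels), "rvec" (rotation vector, rad) and "tvec" (3), from world to camera coordinates, as OpenCV has them. Camera axes: x right, y down, z forward; pixel columns grow to the right and rows downward; lengths in m; the calibration is good to about 2 mm. A picture is of the moment at which its call begins. get_calibration takes no time and is no camera call.
- manip.close_job(): hands the job in, once; it reports no verdict.
Trained networks look in the newest picture that a camera, given by its name, has taken for a name from the list of things; names that differ only in an ending like _2 or _b are one class to them, and where a whole thing is asked for, a point or a joint stands for the part that bears it (a point fixed in the world has none). Each returns a list of dicts, best first, with "conf" (0 to 1); they miss things now and then, are a little off and sometimes report something else, mostly with a low value. They report only what shows in the picture. A call takes as long as a camera call.
- nets.masks_of(camera, thing): "pixels" (400x640 bool, what is visible of it) and "point" ([row, column] in pixels, amid what is visible of it).
The state is a dict: "time_s": time; "joint_pos": joint angles; "joint_velocities": joint speeds; "tau": joint torques, N m; "tcp_pos": TCP position; "eef_rot": TCP orientation; "ft_force": force on the tool from outside, world axes, zero at the start; "torque": the same for the moment, N m; "finger_gap": finger opening in m.
Only numpy, scipy, OpenCV 4.12 (cv2) and the standard library are available. Lean on these libraries where they do the work, as an engineer would, in place of code of your own. Each camera call takes 0.05 s, during which the arm holds its last target. There are 200 camera calls.

## Task

Set the length gauge for the next batch of harnesses: press down the ribbed pad in the middle of its carriage to free the brake and, keeping it pressed, gently push the carriage along the rail until it rests snug against the stop that carries the round-headed post. Then let the pad spring up so that the carriage is held there. Only press and push: lift nothing, and leave the loose things on the bench where they are.

Things in the scene. Friction and masses are not known exactly. Their poses are not given: they have to be found in the camera images.
- gauge: length gauge fixed to the bench: straight slotted aluminium rail, 484 mm long with its 74 mm wide black end caps, 60 mm wide, top 26 mm above the bench, ticks along its robot-side edge. Origin on the bench under the rail's middle; y runs along the rail (to the robot's left, turned up to 0.3 rad), x across it, z up. It carries the carriage and two stops
- carriage (a joint): place of the grey carriage's middle along the rail (m), 0 at the rail's middle, growing to the gauge's +y. Carriage 96 mm long, 70 mm wide, deck 38 mm above the bench; across each end a ridge 10 mm thick, top 64 mm above the bench, 74 mm clear between the ridges. Pad up: a spring brake holds it against about 15 N; pad down: it slides with about 2 N
- release_pad (a joint): how far the release pad is pressed down (m): 0 up (brake gripping), 0.005 fully down. It starts to move at about 6.5 N, bottoms at 9 N, frees the brake from about 0.001 on, springs back when let go
- pad_top (a point): middle of the top face of the release pad: a black ribbed rectangle, 56 mm along the rail and 46 mm across, in the middle of the carriage between the ridges, 50 mm above the bench when up; moves along with the carriage
- post_stop: the marked stop, fast at either end of the rail: steel block 24 mm along the rail, 66 mm across, top 56 mm above the bench, with an upright post, its round head 28 mm wide, top 96 mm above the bench, 16 mm off the midline on the far side (+x). Origin on the rail's midline under the block, axes as the gauge's. Carriage snug against it: pad middle and origin 60 mm apart along the rail
- plain_stop: the other stop, the same block without a post, on the other side of the carriage; not wanted now
- connector_a: loose orange plastic connector housing, 34 x 32 x 20 mm, lying near the robot side of the gauge; origin in the middle of its underside
- connector_b: loose orange plastic connector housing, 34 x 20 x 20 mm, lying near the robot side of the gauge; origin in the middle of its underside
- connector_c: loose orange plastic connector housing, 34 x 44 x 20 mm, lying beyond the gauge; origin in the middle of its underside
- screwdriver: loose screwdriver, 160 mm long, lying near the robot side of the gauge; origin on the bench about under its middle, x along it to the tip
- cleaner: loose upright bottle, 44 mm diameter, 110 mm high, standing beyond the gauge; z is its axis; origin in the middle of its underside
- tape_roll: loose black tape roll lying flat, 70 mm diameter, 19 mm high, beyond the gauge; origin in the middle of its underside
- empty_reel: loose white empty reel standing on its flange, 64 mm diameter, 50 mm high, off the left (+y) end of the gauge; origin in the middle of its underside

How it is judged:
By the outcome, as a careful person would: the job done as asked, in the order asked, and still so for the second after the job is handed in, with the robot touching nothing.
It also fails if it takes over 32 s, if anything falls off the work surface, if the arm or the gripper's body presses on something with over 40 N, if the wrist force passes 120 N, or if a joint passes its speed limit or range.

## Working session

There is one attempt and no reset: what is moved stays moved. The work goes in short steps, Python scripts to look and compute and a tool call to move; the robot and the scene stay as the last step left them, time stands still between calls to the robot, and variables do not carry over. Pictures are saved under pics/ and viewed, on a budget of 10 in all, crops included, one or two more only if the job needs it, and the job is handed in when it is done.

Besides the shell and the picture viewer there is one more tool, called after ">>>" as name([rows], argument=value, ...), one row to a line, values as JSON. send_rows: Moves the arm, as the interface text tells. Its arguments: {"type":"object","properties":{"plan":{"type":"array"},"squeeze":{"type":"number"}},"required":["plan"]}

```bash
mkdir -p pics
cat > h.py <<'E'
import numpy as np, cv2
from rig import manip, optics, nets
def cal(c):
    k=optics.get_calibration(c); K=np.array(k["camera_matrix"],float); R=cv2.Rodrigues(np.array(k["rvec"],float))[0]; t=np.array(k["tvec"],float).ravel()
    return K,R,t
def w(c,col,row,z):
    K,R,t=cal(c); d=R.T@np.linalg.inv(K)@[col,row,1]; o=-R.T@t
    return o+d*(z-o[2])/d[2]
def px(c,p):
    K,R,t=cal(c); q=K@(R@np.array(p,float)+t); return q[:2]/q[2]
def save(c,n,box=None,s=1):
    im=optics.grab_frame(c)[:,:,::-1]
    if box: im=im[box[0]:box[1],box[2]:box[3]]
    cv2.imwrite("pics/"+n,cv2.resize(im,None,fx=s,fy=s,interpolation=cv2.INTER_CUBIC)); return im
E
python3 - <<'E'
from h import *
for c in("top","scene"):
    save(c,c+"0.png")
    K,R,t=cal(c); print(c,-R.T@t,K[0,0])
    for n,z in(("release_pad",.05),("post_stop",.056),("plain_stop",.056),("gauge",.026),("carriage",.05)):
        for d in nets.masks_of(c,n)[:2]:
            m=d["pixels"]; r=cv2.minAreaRect(np.argwhere(m)[:,::-1].astype(np.float32)); print(n,round(d["conf"],2),np.round(d["point"]),m.sum(),np.round(r[0]),np.round(r[1]),round(r[2]),w(c,*r[0],z).round(4))
print(manip.observe())
E
```

```text
top [0.46644553 0.08935766 0.89018171] 404.1494362382926
release_pad 0.94 [231. 390.] 604 [389. 229.] [22. 26.] 90 [ 0.501  -0.0416  0.05  ]
post_stop 0.88 [226. 471.] 581 [470. 230.] [30. 23.] 90 [ 0.4986 -0.2076  0.056 ]
plain_stop 0.79 [228. 307.] 412 [306. 227.] [32. 13.] 90 [0.505  0.1292 0.056 ]
gauge 0.62 [228. 382.] 6210 [382. 230.] [229.  36.] 1 [ 0.5006 -0.0295  0.026 ]
carriage 0.79 [227. 393.] 1695 [389. 229.] [34. 50.] 90 [ 0.501  -0.0416  0.05  ]
carriage 0.62 [173. 316.] 437 [314. 176.] [25. 20.] 90 [0.6136 0.1141 0.05  ]
scene [0.86421449 0.53096194 0.91346463] 435.99709378847643
release_pad 0.64 [164. 312.] 344 [307. 163.] [19. 19.] 56 [ 0.5052 -0.0451  0.05  ]
post_stop 0.93 [125. 268.] 466 [272. 122.] [24. 27.] 63 [ 0.5015 -0.213   0.056 ]
plain_stop 0.72 [215. 349.] 401 [349. 213.] [14. 30.] 59 [0.5122 0.1354 0.056 ]
carriage 0.86 [165. 306.] 1189 [307. 166.] [44. 32.] 50 [ 0.5099 -0.0385  0.05  ]
carriage 0.23 [182. 320.] 3910 [317. 180.] [173.  34.] 51 [0.5138 0.0115 0.05  ]
{'time_s': 0.6, 'joint_pos': array([-1.37093637e+00,  2.63837453e-01,  1.60396784e+00, -1.10889210e-06,
        1.27370945e+00, -3.68992562e-02]), 'joint_velocities': array([ 1.41266167e-03,  4.19146221e-05, -7.16255383e-04, -3.69375117e-04,
       -2.33196792e-03,  1.41954667e-05]), 'tau': array([-3.98488173e-04, -5.14640915e+01, -3.67459130e+01, -1.42944558e-05,
        1.20404315e-03,  9.45381032e-06]), 'tcp_pos': array([ 0.15832416, -0.65618123,  0.20533931]), 'eef_rot': array([3.11952838e+00, 3.71023810e-01, 8.30047419e-06]), 'ft_force': array([-0.7794492 ,  0.31965987, -0.51616762]), 'torque': array([0.03331862, 0.00248554, 0.03124258]), 'finger_gap': 0.08567446568056387}
```

View pics/top0.png

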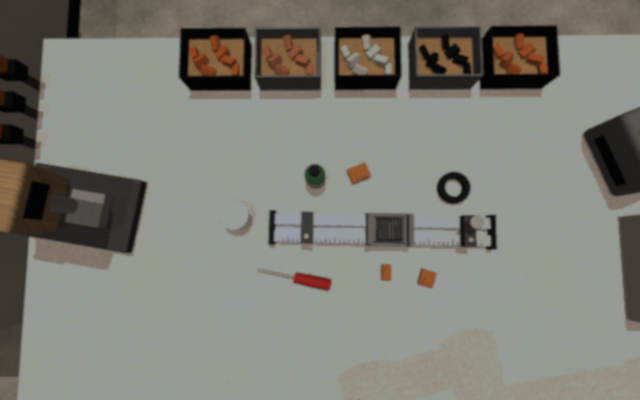

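View pics/scene0.png

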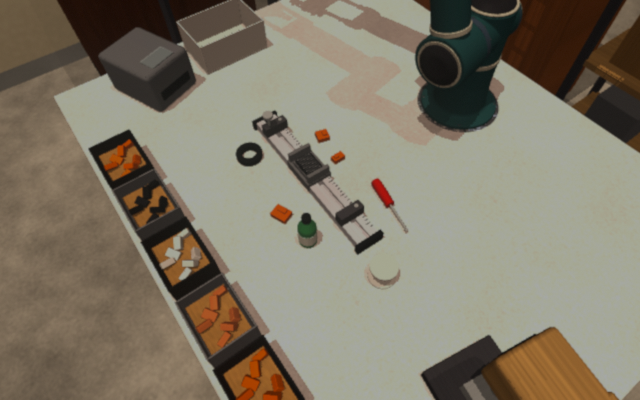

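Run:
```python
from h import *
save("top","crop1.png",(195,260,260,505),3.2)
```

```text
(no output)
```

View pics/crop1.png

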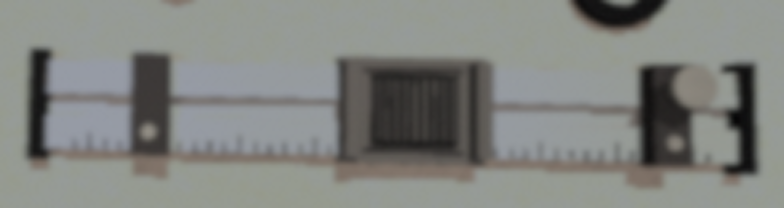

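>>> send_rows([
  [0,2.1,3.8,0,-0.03],
  [0,2.1,3.8,0,-0.03],
  [0,2.1,3.8,0,-0.03],
  [0,2.1,3.8,0,-0.03],
  [0,2.1,3.8,0,-0.03],
  [0,2.1,3.8,0,-0.03],
  [0,2.1,3.8,0,-0.03],
  [0,2.1,3.8,0,-0.03],
  [0,2.1,3.8,0,0],
  [0,2.1,3.8,0,0],
  [0,2.1,3.8,0,0],
  [0,2.1,3.8,0,0],
  [0,2.1,3.8,0,0],
  [0,2.1,3.8,0,0],
  [0,2.1,3.8,0,0],
  [0,2.1,3.8,0,0],
  [0,0,0,0,0],
  [0,0,0,0,0],
])

```text
time_s: 2.45
tcp_pos: [0.4945, -0.0473, 0.2053]
eef_rot: [3.141, -0.001, -0.0]
ft_force: [0.3, 0.1, -0.1]
finger_gap: 0.0002
```

The crop shows the pad's middle at about (390,229). The post-stop block's top is about 464–477 columns wide, with the post at (476,222). The plain stop is at about column 307.

Run:
```python
from h import *
f=lambda c,r:(c/3.2+260-.4,r/3.2+195-.4)
for n,p,z in(("pad",(415,110),.05),("stop",(671.5,116),.056),("post",(693,87),.096),("slotL",(50,98),.026),("slotR",(715,110),.026),("plain",(151,105),.056),("capL",(29,0),.026),("capR",(755,0),.026)): print(n,w("top",*f(*p),z).round(4))
```

```text
pad [ 0.5011 -0.0422  0.05  ]
stop [ 0.4969 -0.2053  0.056 ]
post [ 0.5131 -0.205   0.096 ]
slotL [0.5102 0.1977 0.026 ]
slotR [ 0.5019 -0.2449  0.026 ]
plain [0.5041 0.1286 0.056 ]
capL [0.5763 0.2126 0.026 ]
capR [ 0.5755 -0.2745  0.026 ]
```

>>> send_rows([
  [0,0.8,0.5,-2,-0.02],
  [0,0,0,-4,0],
  [0,0,0,-4,0],
  [0,0,0,-3,0],
  [0,0,0,-0.8,0],
  [0,0,0,-0.2,0],
  [0,0,0,0,0],
])

```text
time_s: 3.15
tcp_pos: [0.5033, -0.044, 0.0666]
eef_rot: [3.141, -0.038, 0.003]
ft_force: [0.4, -0.5, -0.6]
finger_gap: -0.0004
```

>>> send_rows([
  [0,0,0,-0.3,0],
  [0,0,0,-0.1,0],
  [0,0,0,0,0],
])

```text
time_s: 3.45
tcp_pos: [0.503, -0.0432, 0.0622]
eef_rot: [3.141, -0.036, 0.003]
ft_force: [-0.5, 0.7, 0.6]
finger_gap: 0.0
```

>>> send_rows([
  [0,0,0,-0.2,0],
  [0,0,0,-0.1,0],
  [0,0,0,0,0],
])

```text
time_s: 3.75
tcp_pos: [0.5021, -0.0431, 0.0581]
eef_rot: [-3.141, 0.036, 0.001]
ft_force: [0.0, 0.4, 0.2]
finger_gap: -0.0003
```

>>> send_rows([
  [0,0,0,-0.2,0],
  [0,0,0,0,0],
  [0,0,0,0,0],
])

```text
time_s: 4.05
tcp_pos: [0.5022, -0.0431, 0.0561]
eef_rot: [-3.141, 0.036, 0.0]
ft_force: [-0.3, -0.6, -0.3]
finger_gap: -0.0004
```

Run:
```python
from h import *
save("scene","press.png",(90,260,220,420),4)
o=manip.observe();print(o["tcp_pos"],o["ft_force"])
```

```text
[ 0.50229964 -0.04317032  0.05618978] [ 0.65633806  1.79973781 -0.52029548]
```

View pics/press.png

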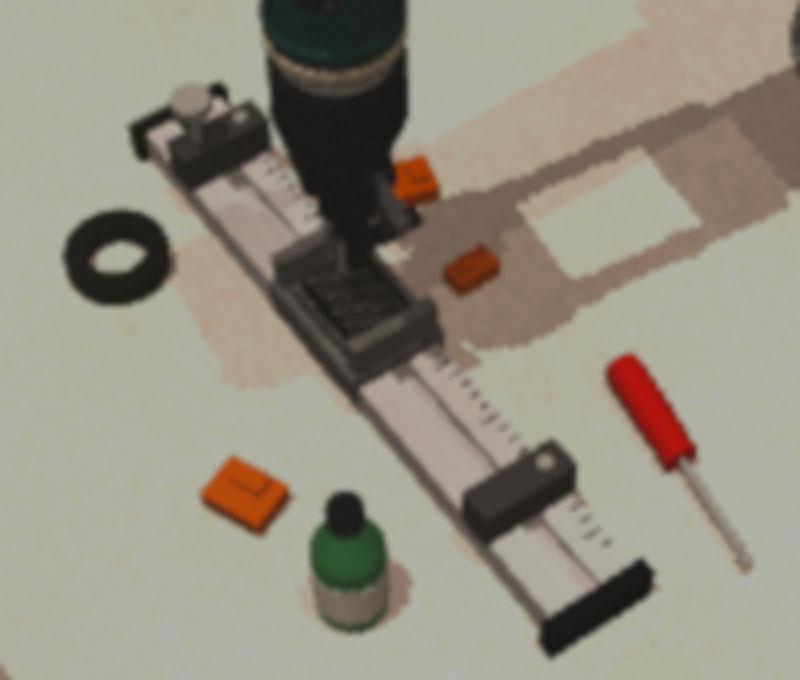

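Run:
```python
from h import *
for n,p in(("tip",(.5023,-.0432,.0452)),("tip x-13",(.49,-.0432,.05)),("tip+20mm",(.5023,-.0432,.0652)),("padc",(.5011,-.0422,.05)),("stopc",(.4969,-.2053,.056)),("post",(.5131,-.205,.096))):
    q=px("scene",p); print(n,q.round(1),((q-[220,90])*4).round())
save("top","press_top.png",(195,260,340,440),6)
```

```text
tip [308.3 164.4] [353. 298.]
tip x-13 [312.2 160.9] [369. 284.]
tip+20mm [308.  159.4] [352. 278.]
padc [308.8 163.2] [355. 293.]
stopc [274.8 122.5] [219. 130.]
post [268.  114.6] [192.  98.]
```

View pics/press_top.png

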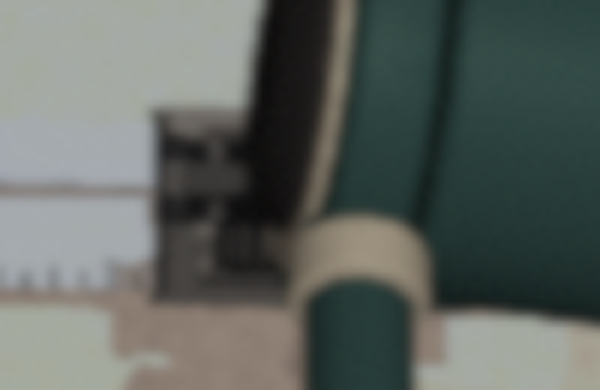

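>>> send_rows([
  [0,0,0,-0.1,0],
  [0,0,0,-0.1,0],
  [0,0,0,0,0],
])

```text
time_s: 4.45
tcp_pos: [0.5022, -0.0431, 0.0541]
eef_rot: [-3.141, 0.036, 0.001]
ft_force: [0.2, -0.4, 0.4]
finger_gap: -0.0
```

>>> send_rows([
  [0,0,0,-0.1,0],
  [0,0,0,-0.1,0],
  [0,0,0,0,0],
])

```text
time_s: 4.75
tcp_pos: [0.5022, -0.0431, 0.0521]
eef_rot: [-3.141, 0.036, 0.001]
ft_force: [0.2, 0.0, -0.1]
finger_gap: 0.0003
```

Run:
```python
from h import *
save("scene","press2.png",(125,195,270,350),9)
```

```text
(no output)
```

View pics/press2.png

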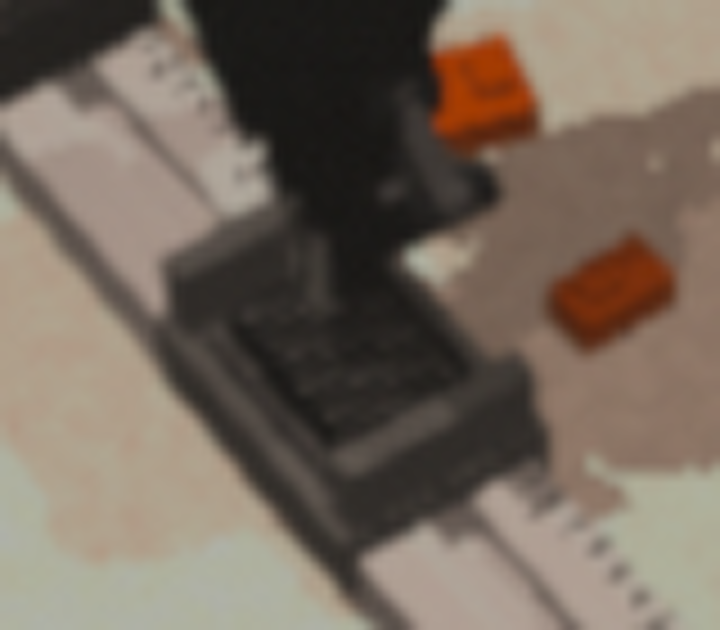

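The finger end shows at about (306,159), still above the pad, and there is no force yet. I'll keep going down by feel.

>>> send_rows([
  [0,0,0,-0.1,0],
  [0,0,0,-0.1,0],
  [0,0,0,-0.1,0],
  [0,0,0,0,0],
])

```text
time_s: 5.2
tcp_pos: [0.5022, -0.0431, 0.0491]
eef_rot: [-3.141, 0.036, 0.001]
ft_force: [0.3, 0.3, -0.1]
finger_gap: -0.0
```

>>> send_rows([
  [0,0,0,-0.1,0],
  [0,0,0,-0.1,0],
  [0,0,0,0,0],
])

```text
time_s: 5.5
tcp_pos: [0.5022, -0.0431, 0.0471]
eef_rot: [-3.141, 0.036, 0.0]
ft_force: [0.1, 0.2, -0.1]
finger_gap: -0.0004
```

Run:
```python
from h import *
im=save("scene","press3.png",(125,195,270,350),9)
g=cv2.imread("pics/press3.png"); g=cv2.convertScaleAbs(g,alpha=1.8,beta=10); cv2.imwrite("pics/press3.png",g)
o=manip.observe();print(o)
print(w("scene",306,159,.05),w("scene",306,159,.065), px("scene",(.5022,-.0431,.036)))
```

```text
{'time_s': 5.55, 'joint_pos': array([-1.35088471e-01,  9.99850668e-02,  2.11330861e+00,  6.53781884e-06,
        9.28513015e-01,  1.45887764e+00]), 'joint_velocities': array([-0.00033465, -0.00212029, -0.00299259,  0.00039112,  0.00254928,
        0.00065029]), 'tau': array([-6.42825944e-04, -3.63607693e+01, -3.07347500e+01,  1.86801476e-04,
       -3.84000959e-03, -6.03343892e-05]), 'tcp_pos': array([ 0.50225567, -0.0431338 ,  0.04715689]), 'eef_rot': array([-3.14135019e+00,  3.63999831e-02,  3.32641301e-04]), 'ft_force': array([-0.34620488, -0.38619339, -0.58462892]), 'torque': array([ 0.0499455 , -0.00568636, -0.02146587]), 'finger_gap': -3.804985093340913e-05}
[ 0.49900244 -0.05757437  0.05      ] [ 0.50534686 -0.04735039  0.065     ] [308.49157392 166.63052855]
```

View pics/press3.png

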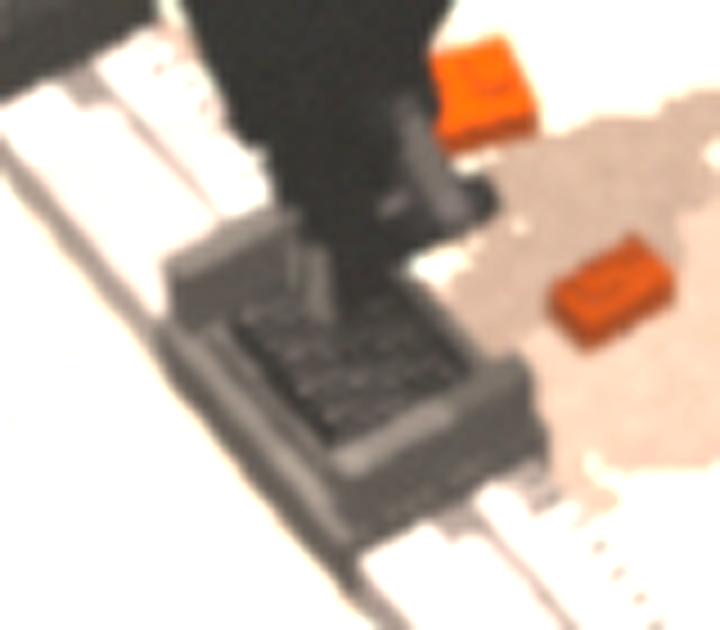

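The fingertip stands higher than I assumed, by about 13 mm, so the body will be low over the post. I'll turn the tool 90° so it is narrow along the rail, and press on the part of the pad away from the post.

>>> send_rows([
  [0,0,0,2,0],
  [0,0,0.6,2,0.14],
  [0,0,0.6,0,0.14],
  [0,0,0,0,0.14],
  [0,0,0,0,0.14],
  [0,0,0,0,0.14],
  [0,0,0,0,0.14],
  [0,0,0,0,0.14],
  [0,0,0,0,0.14],
  [0,0,0,0,0.14],
  [0,0,0,0,0.14],
  [0,0,0,0,0.14],
  [0,0,0,-2,0.03],
  [0,0,0,-1.5,0],
  [0,0,0,-0.5,0],
  [0,0,0,0,0],
])

```text
time_s: 7.15
tcp_pos: [0.5014, -0.0311, 0.0464]
eef_rot: [-2.247, -2.193, 0.002]
ft_force: [0.2, -0.7, -0.4]
finger_gap: -0.0001
```

>>> send_rows([
  [0,0,0,-0.1,0],
  [0,0,0,-0.1,0],
  [0,0,0,-0.1,0],
  [0,0,0,0,0],
])

```text
time_s: 7.55
tcp_pos: [0.5026, -0.0312, 0.0446]
eef_rot: [2.248, 2.194, 0.001]
ft_force: [0.3, -1.3, -0.5]
finger_gap: -0.0002
```

>>> send_rows([
  [0,0,0,-0.1,0],
  [0,0,0,-0.1,0],
  [0,0,0,0,0],
])

```text
time_s: 7.85
tcp_pos: [0.5022, -0.0311, 0.0421]
eef_rot: [-2.248, -2.195, 0.0]
ft_force: [-0.4, -0.2, 0.1]
finger_gap: 0.0
```

>>> send_rows([
  [0,0,0,-0.1,0],
  [0,0,0,-0.1,0],
  [0,0,0,0,0],
])

```text
time_s: 8.15
tcp_pos: [0.5022, -0.0311, 0.0401]
eef_rot: [-2.248, -2.194, 0.0]
ft_force: [0.8, -0.1, 0.2]
finger_gap: -0.0002
```

>>> send_rows([
  [0,0,0,-0.1,0],
  [0,0,0,-0.1,0],
  [0,0,0,0,0],
])

```text
time_s: 8.45
tcp_pos: [0.5022, -0.0312, 0.0381]
eef_rot: [-2.248, -2.194, 0.0]
ft_force: [0.3, -0.6, -0.4]
finger_gap: -0.0002
```

>>> send_rows([
  [0,0,0,-0.1,0],
  [0,0,0,0,0],
])

```text
time_s: 8.65
tcp_pos: [0.5022, -0.0312, 0.0371]
eef_rot: [-2.248, -2.195, 0.0]
ft_force: [0.8, -0.6, -0.5]
finger_gap: 0.0001
```

>>> send_rows([
  [0,0,0,-0.1,0],
  [0,0,0,0,0],
])

```text
time_s: 8.85
tcp_pos: [0.5022, -0.0311, 0.0361]
eef_rot: [-2.248, -2.194, 0.0]
ft_force: [0.5, 0.1, 0.4]
finger_gap: 0.0002
```

>>> send_rows([
  [0,0,0,-0.1,0],
  [0,0,0,0,0],
])

```text
time_s: 9.05
tcp_pos: [0.5022, -0.0311, 0.0351]
eef_rot: [-2.248, -2.194, 0.0]
ft_force: [-0.0, 0.9, 0.1]
finger_gap: 0.0001
```

Run:
```python
from h import *
im=save("scene","press4.png",(115,195,265,355),8)
g=cv2.imread("pics/press4.png"); g=cv2.convertScaleAbs(g,alpha=1.8,beta=10); cv2.imwrite("pics/press4.png",g)
```

```text
(no output)
```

View pics/press4.png

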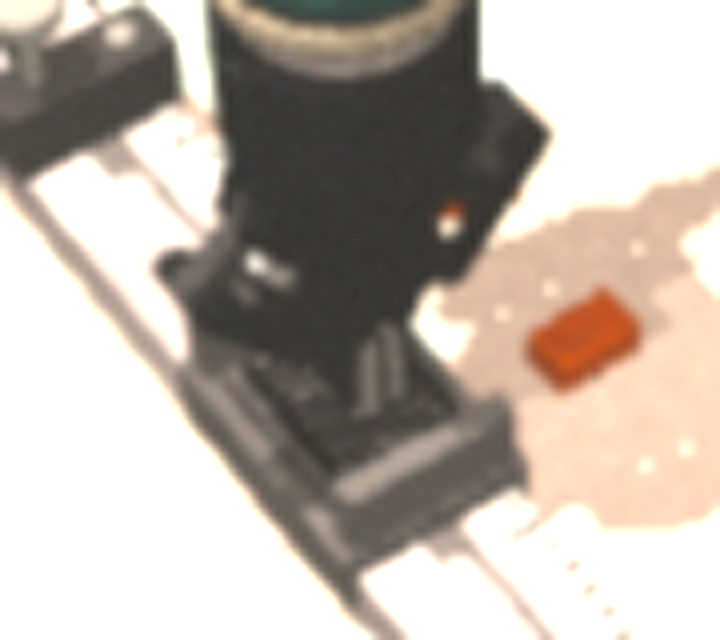

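>>> send_rows([
  [0,0,0,-0.1,0],
  [0,0,0,-0.1,0],
  [0,0,0,0,0],
])

```text
time_s: 9.4
tcp_pos: [0.5022, -0.0311, 0.0331]
eef_rot: [-2.248, -2.194, 0.0]
ft_force: [-0.4, 0.1, -0.8]
finger_gap: -0.0003
```

>>> send_rows([
  [0,0,0,-0.1,0],
  [0,0,0,-0.1,0],
  [0,0,0,0,0],
])

```text
time_s: 9.7
tcp_pos: [0.5022, -0.0311, 0.0311]
eef_rot: [-2.248, -2.194, 0.0]
ft_force: [-1.0, -0.1, -0.3]
finger_gap: -0.0003
```

>>> send_rows([
  [0,0,0,-0.1,0],
  [0,0,0,0,0],
])

```text
time_s: 9.9
tcp_pos: [0.5023, -0.0311, 0.0301]
eef_rot: [-2.248, -2.195, 0.0]
ft_force: [-0.9, 0.4, -1.2]
finger_gap: -0.0
```

>>> send_rows([
  [0,0,0,-0.1,0],
  [0,0,0,0,0],
])

```text
time_s: 10.1
tcp_pos: [0.5022, -0.0311, 0.0292]
eef_rot: [-2.248, -2.195, 0.0]
ft_force: [-0.6, -0.8, 0.7]
finger_gap: -0.0001
```

>>> send_rows([
  [0,0,0,-0.1,0],
  [0,0,0,-0.1,0],
  [0,0,0,0,0],
])

```text
time_s: 10.4
tcp_pos: [0.5022, -0.0311, 0.0271]
eef_rot: [-2.248, -2.194, 0.0]
ft_force: [-0.6, 0.5, 0.2]
finger_gap: -0.0002
```

>>> send_rows([
  [0,0,0,-0.1,0],
  [0,0,0,0,0],
])

```text
time_s: 10.6
tcp_pos: [0.5022, -0.0311, 0.0261]
eef_rot: [-2.248, -2.194, 0.0]
ft_force: [-0.6, -0.1, -0.8]
finger_gap: 0.0002
```

>>> send_rows([
  [0,0,0,-0.1,0],
  [0,0,0,0,0],
])

```text
time_s: 10.8
tcp_pos: [0.5022, -0.0312, 0.0251]
eef_rot: [-2.248, -2.194, 0.0]
ft_force: [-0.4, 0.6, 0.4]
finger_gap: -0.0001
```

Run:
```python
from h import *
im=save("scene","press5.png",(115,195,265,355),8)
g=cv2.imread("pics/press5.png"); g=cv2.convertScaleAbs(g,alpha=2.2,beta=20); cv2.imwrite("pics/press5.png",g)
o=manip.observe();print(o["tau"],o["ft_force"])
for z in(.03,.04,.05,.06,.07):print(z,((px("scene",(.5022,-.0201,z))-[265,115])*8).round())
```

```text
[-3.09456045e-04 -3.69513667e+01 -2.96663976e+01 -2.89951197e-05
 -5.04939380e-03  2.83761119e-05] [ 0.14170225  0.32636771 -0.41529083]
0.03 [391. 471.]
0.04 [390. 452.]
0.05 [389. 432.]
0.06 [388. 413.]
0.07 [387. 393.]
```

View pics/press5.png

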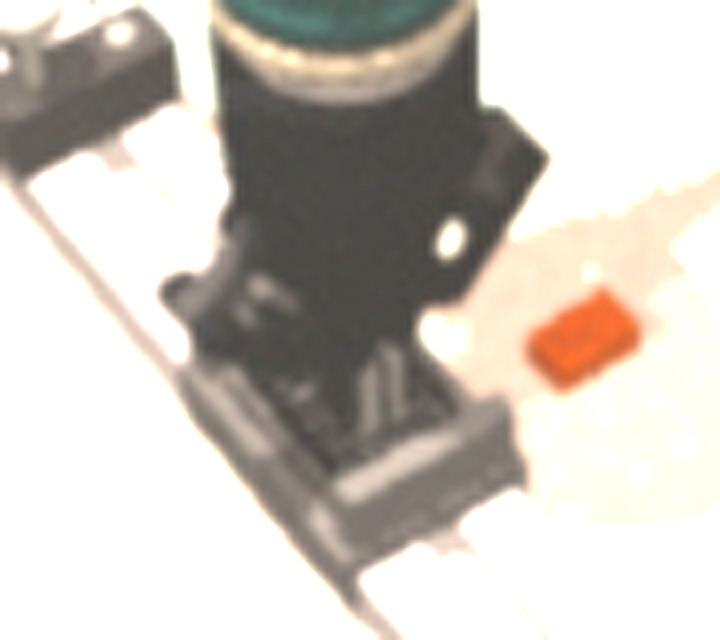

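The tip now shows at about crop (378,430), close to pad height, so contact should come very soon.

>>> send_rows([
  [0,0,0,-0.1,0],
  [0,0,0,0,0],
])

```text
time_s: 11.05
tcp_pos: [0.5023, -0.0311, 0.0242]
eef_rot: [-2.248, -2.195, 0.0]
ft_force: [0.3, -0.3, 0.1]
finger_gap: 0.0003
```

>>> send_rows([
  [0,0,0,-0.1,0],
  [0,0,0,0,0],
])

```text
time_s: 11.25
tcp_pos: [0.5024, -0.0312, 0.0235]
eef_rot: [2.248, 2.195, 0.0]
ft_force: [-0.9, 0.8, 3.3]
finger_gap: 0.0001
```

>>> send_rows([
  [0,0,0,-0.1,0],
  [0,0,0,0,0],
])

```text
time_s: 11.45
tcp_pos: [0.5025, -0.0312, 0.0227]
eef_rot: [2.248, 2.195, 0.0]
ft_force: [-2.3, -0.1, 6.0]
finger_gap: -0.0002
```

>>> send_rows([
  [0,0,0,-0.1,0],
  [0,0,0,0,0],
])

```text
time_s: 11.65
tcp_pos: [0.5025, -0.0311, 0.0218]
eef_rot: [2.248, 2.195, 0.0]
ft_force: [-2.1, 0.6, 5.7]
finger_gap: 0.0002
```

>>> send_rows([
  [0,0,0,-0.1,0],
  [0,0,0,-0.1,0],
  [0,0,0,0,0],
])

```text
time_s: 11.95
tcp_pos: [0.5025, -0.0311, 0.0199]
eef_rot: [2.248, 2.195, 0.0]
ft_force: [-2.3, -0.9, 5.8]
finger_gap: -0.0001
```

>>> send_rows([
  [0,0,0,-0.1,0],
  [0,0,0,0,0],
])

```text
time_s: 12.15
tcp_pos: [0.5025, -0.0311, 0.019]
eef_rot: [2.248, 2.195, 0.0]
ft_force: [-2.4, 0.2, 8.2]
finger_gap: 0.0002
```

>>> send_rows([
  [0,0,0,-0.1,0],
  [0,0,0,0,0],
  [0,0,-0.1,0,0],
  [0,0,-0.2,0,0],
  [0,0,-0.2,0,0],
  [0,0,0,0,0],
])

```text
time_s: 12.75
tcp_pos: [0.5025, -0.0362, 0.0189]
eef_rot: [-2.248, -2.194, 0.0]
ft_force: [-5.8, 0.3, 14.2]
finger_gap: -0.0001
```

Run:
```python
from h import *
for c in("scene","top"):
    optics.grab_frame(c)
    for n in("carriage","post_stop"):
        for d in nets.masks_of(c,n)[:1]: print(c,n,d["conf"],d["point"],d["pixels"].sum())
print(manip.observe()["ft_force"])
```

```text
scene carriage 0.74 [169.4, 307.8] 697
scene post_stop 0.68 [124.3, 269.2] 442
top carriage 0.46 [233.3, 370.2] 198
[-5.51621473  1.92940057 13.44118267]
```

>>> send_rows([
  [0,0,-0.3,0,0],
  [0,-0.01,-0.4,0,0],
  [0,-0.01,-0.4,0,0],
  [0,-0.01,-0.4,0,0],
  [0,-0.01,-0.4,0,0],
  [0,-0.01,-0.4,0,0],
  [0,-0.01,-0.4,0,0],
  [0,-0.01,-0.3,0,0],
  [0,0,0,0,0],
])

```text
time_s: 13.95
tcp_pos: [0.5018, -0.0666, 0.0189]
eef_rot: [2.248, 2.194, -0.0]
ft_force: [-5.5, -0.4, 14.2]
finger_gap: -0.0002
```

Run:
```python
from h import *
im=save("scene","push1.png",(85,205,240,400),4.5)
g=cv2.imread("pics/push1.png"); g=cv2.convertScaleAbs(g,alpha=1.7,beta=10); cv2.imwrite("pics/push1.png",g)
for d in nets.masks_of("scene","carriage")[:1]: print(d["conf"],d["point"])
print(manip.observe()["ft_force"])
```

```text
0.82 [162.2, 300.1]
[-6.25973962 -0.3741351  13.11978309]
```

View pics/push1.png

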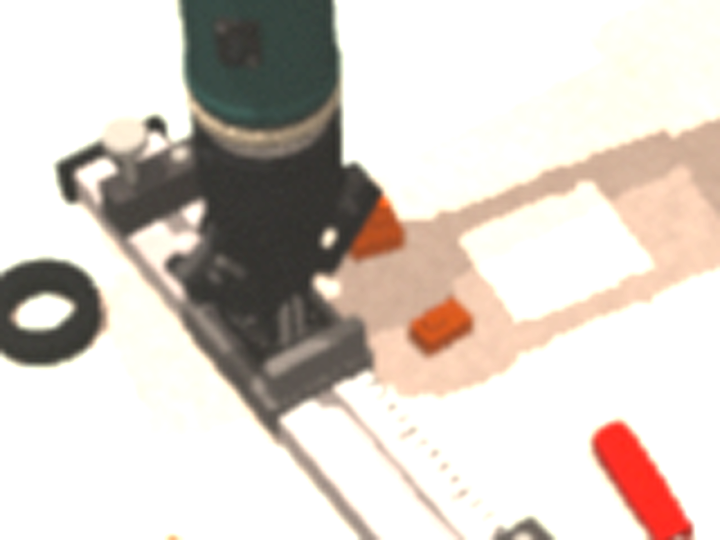

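>>> send_rows([
  [0,0,-0.3,0,0],
  [0,-0.01,-0.4,0,0],
  [0,-0.01,-0.4,0,0],
  [0,-0.01,-0.4,0,0],
  [0,-0.01,-0.4,0,0],
  [0,-0.01,-0.4,0,0],
  [0,-0.01,-0.4,0,0],
  [0,-0.01,-0.4,0,0],
  [0,-0.01,-0.4,0,0],
  [0,-0.01,-0.4,0,0],
  [0,-0.01,-0.4,0,0],
  [0,-0.01,-0.4,0,0],
  [0,-0.01,-0.4,0,0],
  [0,-0.01,-0.4,0,0],
  [0,0,-0.2,0,0],
  [0,0,0,0,0],
])

```text
time_s: 15.65
tcp_pos: [0.5004, -0.1237, 0.0189]
eef_rot: [2.248, 2.194, -0.001]
ft_force: [-5.6, 1.3, 13.7]
finger_gap: -0.0
```

>>> send_rows([
  [0,0,-0.1,0,0],
  [0,0,-0.1,0,0],
  [0,0,-0.1,0,0],
  [0,0,-0.1,0,0],
  [0,0,0,0,0],
])

```text
time_s: 16.15
tcp_pos: [0.5004, -0.1274, 0.0189]
eef_rot: [-2.248, -2.195, 0.001]
ft_force: [-5.1, 1.0, 14.1]
finger_gap: -0.0002
```

>>> send_rows([
  [0,0,-0.1,0,0],
  [0,0,-0.1,0,0],
  [0,0,-0.1,0,0],
  [0,0,0,0,0],
])

```text
time_s: 16.55
tcp_pos: [0.5003, -0.1303, 0.0189]
eef_rot: [-2.248, -2.195, 0.001]
ft_force: [-5.6, 0.7, 13.5]
finger_gap: 0.0
```

>>> send_rows([
  [0,0,-0.1,0,0],
  [0,0,-0.1,0,0],
  [0,0,0,0,0],
])

```text
time_s: 16.85
tcp_pos: [0.5002, -0.1323, 0.0189]
eef_rot: [-2.248, -2.194, 0.001]
ft_force: [-5.7, 1.5, 13.5]
finger_gap: -0.0002
```

>>> send_rows([
  [0,0,-0.1,0,0],
  [0,0,-0.1,0,0],
  [0,0,0,0,0],
])

```text
time_s: 17.15
tcp_pos: [0.5002, -0.1343, 0.0189]
eef_rot: [-2.248, -2.194, 0.001]
ft_force: [-5.6, 1.8, 14.5]
finger_gap: -0.0
```

>>> send_rows([
  [0,0,-0.1,0,0],
  [0,0,-0.1,0,0],
  [0,0,0,0,0],
])

```text
time_s: 17.45
tcp_pos: [0.5002, -0.1355, 0.0189]
eef_rot: [-2.247, -2.193, -0.001]
ft_force: [-6.0, 5.0, 15.4]
finger_gap: 0.0001
```

>>> send_rows([
  [0,0,-0.05,0,0],
  [0,0,0,0,0],
])

```text
time_s: 17.65
tcp_pos: [0.5001, -0.1355, 0.0189]
eef_rot: [-2.247, -2.192, -0.001]
ft_force: [-5.9, 6.2, 15.9]
finger_gap: -0.0001
```

Run:
```python
from h import *
im=save("scene","snug.png",(85,185,230,360),6)
g=cv2.imread("pics/snug.png"); g=cv2.convertScaleAbs(g,alpha=1.7,beta=10); cv2.imwrite("pics/snug.png",g)
```

```text
(no output)
```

View pics/snug.png

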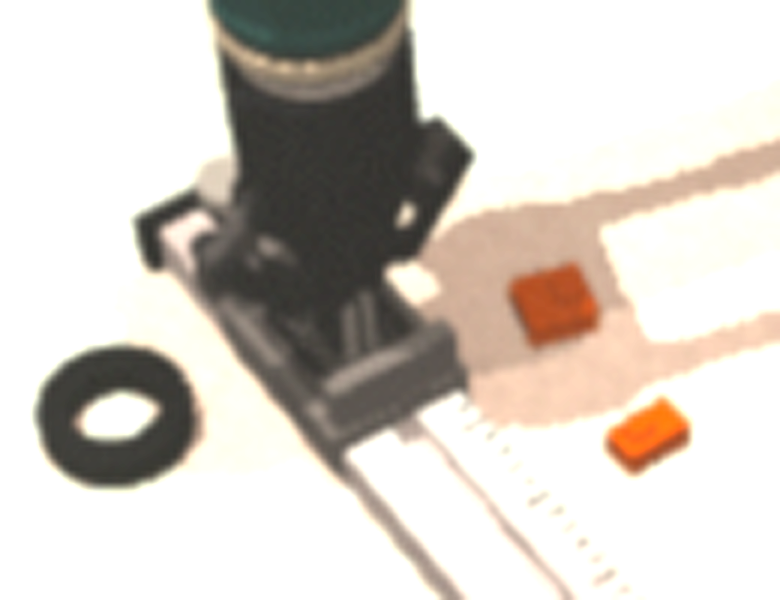

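The carriage has stopped at TCP y -0.1355, with 6 N along the rail. The predicted snug place was about -0.134. Next I lift straight up and move clear.

>>> send_rows([
  [0,0,0,-0.0,0],
  [0,0,0,0.1,0],
  [0,0,0,0.1,0],
  [0,0,0,0.1,0],
  [0,0,0,0.1,0],
  [0,0,0,0.1,0],
  [0,0,0,0.1,0],
  [0,0,0,0.2,0],
  [0,0,0,0.5,0],
  [0,0,0,2,0],
  [0,0,0,4,0],
  [0,0,0,4,0],
  [0,-2,3,3,0],
  [0,-2,4.5,0,0],
  [0,-1,4.5,0,0],
  [0,0,4.5,0,0],
  [0,0,4.5,0,0],
  [0,0,4.5,0,0],
  [0,0,4,0,0],
  [0,0,0,0,0],
])

```text
time_s: 19.7
tcp_pos: [0.4504, 0.1623, 0.1607]
eef_rot: [-2.242, -2.2, -0.003]
ft_force: [-0.1, -0.8, 0.6]
finger_gap: -0.0001
```

Run:
```python
from h import *
a=save("scene","a.png",(85,185,230,360),5); b=save("top","b.png",(195,265,370,510),5)
a=cv2.resize(a,(650,300),interpolation=2);
b=cv2.resize(b,(700,350),interpolation=2); B=np.zeros((600,700,3),np.uint8)
B[:250,:325]=cv2.resize(a[:,:],(325,250)) if 0 else cv2.resize(cv2.imread("pics/a.png"),(325,250)); B[250:]=b
cv2.imwrite("pics/final.png",cv2.convertScaleAbs(B,alpha=1.7,beta=10))
for n,z in(("release_pad",.05),("post_stop",.056),("carriage",.05)):
    for d in nets.masks_of("top",n)[:1]:
        r=cv2.boundingRect(d["pixels"].astype(np.uint8)); print(n,d["conf"],r,w("top",r[0]+r[2]/2,r[1]+r[3]/2,z).round(4))
o=manip.observe();print(o["time_s"],o["ft_force"])
```

```text
release_pad 0.8 (426, 219, 28, 23) [ 0.4978 -0.1468  0.05  ]
post_stop 0.76 (464, 215, 20, 32) [ 0.4966 -0.2146  0.056 ]
carriage 0.7 (426, 219, 28, 23) [ 0.4978 -0.1468  0.05  ]
19.95 [-1.09161527  0.75125721  0.21003401]
```

View pics/final.png

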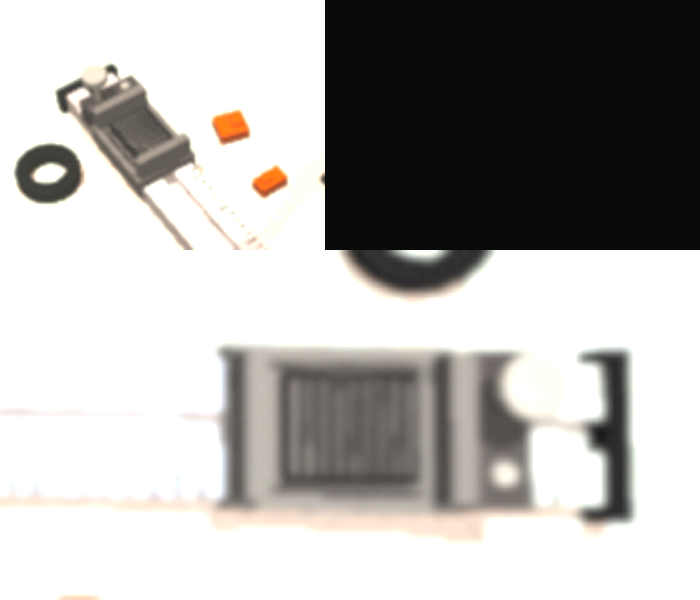

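```bash
python3 -c "
from rig import manip; print(manip.close_job())"
```

```text
the job is handed in; nothing more can be done
None
```

The carriage is set snug against the stop with the round-headed post, and the job is handed in. The pad has been released, and the arm stands clear, touching nothing.

**What I did:** With the fingers shut, I pressed the pad about 5 mm to its bottom (about 14 N). Keeping it pressed, I slid the carriage about 10 cm along the rail. It stopped dead, and the force along the rail rose from 1–2 N to about 6 N. I then lifted straight up and moved away, with about 12 s of the 32 s left.

**Last checks:**
- **Fit:** The final pictures show no visible gap between the carriage and the post stop. From the top picture I measured the pad middle at y about -0.147 m and the stop at about -0.205 m. That is 58 mm apart against the nominal 60 mm, within the camera error.
- **Loose things:** The two connectors on the robot side and the tape roll look unmoved. I did not look again at the screwdriver, cleaner, reel or third connector, but the arm never came near them while low.

**Disagreements:**
- **Stop position:** The network's own place for the post stop would make that distance about 68 mm. Its outline takes in the post and was partly hidden, so I relied on the picture edges and the contact force.
- **Tip height:** The fingertips touched the pad about 37 mm lower in reported TCP height than the stated geometry gives. I found the contact by force and do not know the cause.
- **Brake:** I did not test the brake's hold by pushing the carriage. The carriage did stay in place after I let the pad go.

I viewed 12 pictures, two over the budget of 10.

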